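# Close the film developing tank to just short of the click and hold

### The job

Get the developing tank ready for a lid check: stand the centre column with its reel upright in the socket on the tank's floor, set it down rather than dropping it, and let go. Then lower the funnel lid on with its two lugs through the gaps in the collar until it sits flat on the rim, and turn it clockwise (seen from above) about half-way to the lock, well short of the click. Finish with the gripper still holding the lid there, so that the seal can be looked over before it is locked, and leave the other things on the bench where they are.

Things in the scene. Friction and masses are not known exactly. Their poses are not given: they have to be found in the camera images.
- tank: Round black film developing tank, open on top, clamped by a steel band on a round aluminium bench plate (150 mm across, 10 mm thick); fixed, it cannot move or turn. Origin: on the tank's axis at bench level (underside of the plate), z up, x towards one of the two gaps in its collar. Bore 84 mm in diameter, inner floor 14 mm, rim flange 122 mm, collar top 132 mm above the bench.
- tank_seat (a point): Centre of the tank's inner floor (14 mm above the bench), where the column stands: a round socket with a 5 mm high ring, inner diameter 40 mm, that takes the column's 35 mm foot.
- tank_rim (a point): Centre of the tank's mouth, level with the top of the flat rim flange on which the lid's disc sits (122 mm above the bench). On the flange stands the steel bayonet collar: inner diameter 97 mm, outer 116 mm, a roof 4 mm thick with 5.8 mm free under it, cut by two gaps.
- tank_gap (a point): Middle of one gap of the collar, on the flange 53 mm from the axis along the tank's +x; the other gap is across from it (-x). Each is 54 degrees wide. The lid's lugs go down through the gaps (up to 11 degrees off either way still fits) and then slide under the roof when the lid is turned clockwise seen from above; turned the other way they are blocked.
- tank_catch (a point): Sprung steel catch in the collar's wall, 58 degrees clockwise (seen from above) of the +x gap. Counting the lid's turn from 0 with its lugs in the middle of the gaps: at about 41 degrees a lug meets the catch, at about 58 degrees it clicks home. Half-way to the lock is about 30 degrees.
- column: Black centre column: round tube 24 mm in diameter, 132 mm long overall, standing upright on a bevelled 35 mm foot, with a white film reel (76 mm diameter) fixed on it 14 to 63 mm up. Origin: centre of the foot's underside, z up. Loose, about 110 g. Grip the bare tube near its top. In the tank its top is 24 mm above the rim flange; when letting go there open the fingers to about 50 mm at most.
- lid: Grey plastic funnel lid with a black capped neck, standing right way up. Origin: centre of its underside, z up, x towards one of its two lugs. Below: a hollow bevelled spigot, 22 mm high, 80 mm across (68 mm at its lower edge), that enters the tank's bore. Above it the disc, a low cone to z = 39 mm and the round neck. Loose, about 130 g; on the rim it turns by plain friction, no spring.
- lid_disc (a point): On the lid's axis at the underside of its flat disc, 22 mm above the lid's origin; the disc is 91 mm in diameter and 4 mm thick. Seated, this point is at the tank's rim point.
- lid_lug (a point): Tip of the lug on the lid's +x side, 52.5 mm from the axis, 24 mm above the lid's origin; the other lug, just alike, is across from it (-x). Each lug is 26 mm wide and 4 mm thick, level with the disc, with a notch and a white dot at its middle.
- lid_neck (a point): On the lid's axis at the height to grip: middle of the round neck cap, 68 mm above the lid's origin. The cap is 46 mm in diameter, from 51 to 82 mm above the lid's origin, and can be gripped from above in any direction.
- graduate: Bystander: clear plastic measuring beaker, 72 mm across the mouth, 130 mm tall; origin at the centre of its foot. Leave alone.
- film_box: Bystander: square cardboard microfilm box 100 x 100 x 42 mm; origin at the centre of its underside. Leave alone.
- spare_reel: Bystander: metal spare film reel lying flat, 90 mm diameter, 40 mm high; origin at the centre of its underside. Leave alone.
- loupe: Bystander: black magnifying loupe, 44 mm diameter, 45 mm high; origin at the centre of its underside. Leave alone.
- film_pot: Bystander: small black film pot with a grey cap, 34 mm diameter, 52 mm high; origin at the centre of its underside. Leave alone.
- tongs: Bystander: steel film tongs lying flat, 180 mm long, 12 mm high; origin at the middle, its x along the tongs. Leave alone.
- tape: Bystander: roll of tape lying flat, 84 mm diameter, 19 mm high; origin at the centre of its underside. Leave alone.

How it is judged (in metres and radians):
On the way, in this order (a step that is already met when the one before it is completed fails the run):
1. the column stands upright in the socket on the tank's floor and is let go of (horizontal distance between column and tank_seat below 0.006 m and z of column in the frame of tank_seat between -0.003 and 0.003 m and angle between column's own z axis and vertical below 0.06 rad and contact force between the fingers and column below 0.2 N), for 0.2 s.
2. the lid sits flat on the tank's rim, its lugs still in the gaps of the collar (horizontal distance between lid and tank below 0.006 m and z of lid in the frame of tank_rim between -0.025 and -0.0195 m and angle between lid's own z axis and vertical below 0.06 rad and angle between the x axis of lid and the x axis of tank, either way round below 0.26 rad), for 0.05 s.
At the end, for the whole second after the job is handed in: The column stands upright in the tank's socket (within 6 mm of the axis, 3 mm of the floor, 3 degrees of upright), the lid sits on the rim (within 3 mm of flat down, 6 mm of the axis, 3 degrees of level) turned 19 to 41 degrees from the gaps, at rest, and the fingers still grip it (horizontal distance between column and tank_seat below 0.006 m and z of column in the frame of tank_seat between -0.003 and 0.003 m and angle between each of column, lid's own z axis and vertical below 0.06 rad and horizontal distance between lid and tank below 0.006 m and z of lid in the frame of tank_rim between -0.025 and -0.0195 m and angle between the x axis of lid and the x axis of tank, either way round between 0.33 and 0.72 rad and contact force between the fingers and lid above 1 N and linear speed of lid below 0.03 m/s and angular speed of lid below 0.15 rad/s); the arm keeps its last pose, push and grip.
It fails at once if the lid is turned on into the catch (more than 46 degrees), where it clicks (horizontal distance between lid and tank below 0.006 m and z of lid in the frame of tank_rim between -0.025 and -0.0195 m and angle between lid's own z axis and vertical below 0.06 rad and angle between the x axis of lid and the x axis of tank, either way round above 0.8 rad).
It fails at once if the column is dropped into the tank (let go of more than 12 mm above its seat) (horizontal distance between column and tank_seat below 0.012 m and z of column in the frame of tank_seat above 0.012 m and contact force between the fingers and column below 0.02 N).
It fails at once if the lid is dropped on to the tank (let go of more than 22 mm above its seat) (horizontal distance between lid and tank below 0.012 m and z of lid in the frame of tank_rim above 0 m and contact force between the fingers and lid below 0.02 N).
It fails at once if one of the other things on the bench is moved by more than 30 mm (distance of any of graduate, film_box, spare_reel, loupe, film_pot, tongs, tape from where it was at the start of the episode above 0.03 m).
It also fails if it takes over 67 s, if anything falls off the work surface, if the arm or the gripper's body presses on something with over 40 N, if the wrist force passes 120 N, or if a joint passes its speed limit or range.

### The arm

A 7-joint arm with a two-finger parallel gripper is mounted at the origin on the work surface. World frame = base frame: x ahead of the robot, y to its left, z up, the work surface at z = 0. Lengths are in mm, angles in rad, forces in N, time in s.
With the tool pointing down it reaches from about 400 to 875 mm from the base axis. Payload 6.5 kg.
Tool frame: the origin (TCP) lies between the finger pads; the fingertips stand 11 mm ahead of it and the grasp point (between the pads) lies 8 mm behind it; z points along the fingers, y is the line along which they close (so a half turn about z gives the same grasp; the last joint's range is limited). The gripper opens to 88 mm and grips with 3 to 60 N. Pads are 18 mm wide; open, the fingers measure 123 mm over their backs; the gripper's body (75 mm by 187 mm) begins 45 mm behind the grasp point.
Start: joints at [-1.213, 0.536, -0.004, 1.538, 0.003, 1.067, -0.071], TCP at [267.292, 592.491, 249.716] pointing down, gripper open.
Joint ranges: [-2.7, 2.7], [-0.37, 2.16], [-1.27, 1.26], [0.24, 2.4], [-1.31, 4.45], [0.19, 1.91], [-2.76, 2.76]. Speed limits (rad/s): [2.39, 2.39, 3.14, 3.14, 3.14, 3.14, 3.14].

### API

Orientations are given as a unit quaternion [x, y, z, w].
In Python, from workcell import bot, eyes gives the robot as it stands (bot), with the cameras (eyes).
- The arm moves only by the tool drive_effector, called after "Call:" as name(argument=value, ...) on one line, values as JSON. Schema: {"type":"object","properties":{"plan":{"type":"array","items":{"type":"number"},"minItems":6,"maxItems":60},"jaw":{"type":"number"},"only":{"type":"string"},"quiet":{"type":"boolean"},"lines":{"type":"string"}},"required":["plan"],"additionalProperties":false}. plan is one flat list of numbers that holds 1 to 10 rows one after another, with no inner brackets; each row has 6 numbers: dx, dy, dz in units of 20 mm, then a rotation vector rx, ry, rz in rad; each row is the pose to reach, as a shift and turn from the pose commanded when the call began, along the tool's axes at that moment; what a row does not reach only later rows make up. A row lasts 1/10 s, in which the tool goes at most 50 mm and 0.15 rad, less where a joint would pass 70% of its speed; a pose out of reach is approached as far as the arm can. jaw is the opening from 0.0 (shut) to 1.0 (fully open), set as the call begins (left out keeps the last). The fingers move at their own pace and stop on an object; the grip force is fixed at half the most. Time passes only in rows, so rows that do not move let the fingers close. The tool returns the time, the measured TCP pose, the force, the opening and the grip force at its end. only (a regular expression) keeps the lines of the reply that match it, lines (a string "A,B") keeps lines A to B, and quiet returns only ok. Input that does not fit is refused with a message, and nothing moves.
- bot.observe(): the state, without advancing time (a new reading comes with each control period).
- eyes.get_image(name): name is "scene" or "side" or "wrist"; returns the picture (480x640x3 uint8, red, green, blue); there is no depth.
- eyes.camera_model(name): a dict with "vertical_fov" (degrees; the focal length in pixels is half the picture's height over the tangent of half this angle, whatever the lens; pixels are square), "cx", "cy" (the principal point, pixels), "origin" and "orientation" of the camera in the world; the wrist camera has in their place "tool_from_camera" (4x4, takes a point from camera to tool coordinates, whose origin is the TCP and whose axes are the flange's). Camera axes: x right, y up, looking along -z (the intrinsics and any distortion apply to the point x, -y, -z); pixel columns grow to the right and rows downward; lengths in mm; the calibration is good to about 2 mm. The wrist camera is an equidistant fisheye: a pixel r from the principal point sees the ray r / f radians off the axis. A picture is of the moment at which its call begins: read the wrist's pose just before it. camera_model takes no time and is no camera call.
- bot.hand_in(): hands the job in; it is judged then, once.
The state is a dict: "t": time; "qpos": joint angles; "joint_velocities": joint speeds; "effort": joint torques, N m; "tcp_pos": TCP position; "orientation": TCP orientation; "contact_force": force on the tool from outside, world axes, zero at the start; "wrist_torque": the same for the moment, N m; "opening": opening from 0.0 (shut) to 1.0 (fully open); "gripper_force": force on a finger pad.
Only numpy, scipy, OpenCV 4.12 (cv2) and the standard library are available. Lean on these libraries where they do the work, as an engineer would, in place of code of your own. Each camera call takes 0.05 s, during which the arm holds its last target. There are 200 camera calls.

## Working session

There is one attempt and no reset: what is moved stays moved. The work goes in short steps, Python scripts to look and compute and a tool call to move; the robot and the scene stay as the last step left them, time stands still between calls to the robot, and variables do not carry over. Pictures are saved under pics/ and viewed, at most 12 in all, crops included, and the job is handed in when it is done.

```bash
ls; mkdir -p pics
```

Run:
```python
from workcell import bot, eyes
import cv2
s=bot.observe(); print({k:s[k] for k in('t','tcp_pos','orientation','opening','contact_force')})
for n in("scene","side","wrist"):
    print(n,eyes.camera_model(n))
    cv2.imwrite(f"pics/{n}0.png",eyes.get_image(n)[:,:,::-1])
```

```text
pics
workcell.py
{'t': 0.0, 'tcp_pos': array([267.10487716, 591.94291549, 248.85256437]), 'orientation': array([ 2.10314707e-01,  9.77633370e-01, -8.39881261e-04, -1.07349328e-04]), 'opening': 1.0003037330088016, 'contact_force': array([ 0.58574926, -0.00862446,  0.14464098])}
scene {'vertical_fov': 56.308601214052985, 'cx': 317.90187725281777, 'cy': 239.19909519975045, 'origin': array([1254.62423766,  106.50144839,  650.26002013]), 'orientation': array([0.28730782, 0.33853197, 0.680541  , 0.58285013])}
side {'vertical_fov': 51.642310276468294, 'cx': 320.1997294159585, 'cy': 245.71251049044167, 'origin': array([ 478.17230208, -811.33512399,  714.77722284]), 'orientation': array([ 0.44232472, -0.00993403, -0.02695023,  0.89639491])}
wrist {'vertical_fov': 65.70646984690485, 'cx': 312.1427859876327, 'cy': 246.78936833787287, 'tool_from_camera': array([[ 3.21516406e-04,  9.53705725e-01,  3.00741228e-01,
         7.80543070e+01],
       [ 9.99999397e-01, -6.22482568e-04,  9.04927397e-04,
        -1.06262368e+00],
       [ 1.05024061e-03,  3.00740756e-01, -9.53705350e-01,
        -1.34630221e+02],
       [ 0.00000000e+00,  0.00000000e+00,  0.00000000e+00,
         1.00000000e+00]])}
```

View pics/scene0.png

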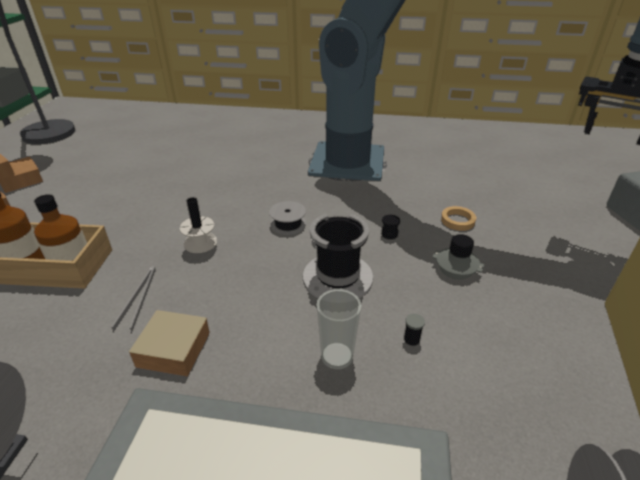

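View pics/side0.png

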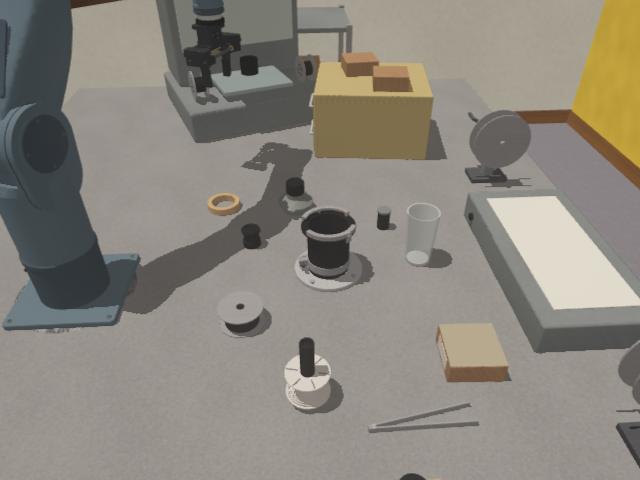

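Scene: column tube top ≈(193,203), tank mouth (339,231), lid cap top (461,241). Side: column top (307,344), tank mouth (328,224), lid cap (295,184). Triangulate these.

Create h.py:
```python
import numpy as np, cv2
from workcell import bot, eyes
from scipy.spatial.transform import Rotation as R
def cam(n,s=None):
    m=eyes.camera_model(n); f=240/np.tan(np.radians(m['vertical_fov']/2))
    if n=='wrist':
        s=s or bot.observe(); T=m['tool_from_camera']; Q=R.from_quat(s['orientation']).as_matrix()
        return f,m['cx'],m['cy'],Q@T[:3,3]+s['tcp_pos'],Q@T[:3,:3],True
    return f,m['cx'],m['cy'],np.array(m['origin']),R.from_quat(m['orientation']).as_matrix(),False
def proj(c,P):
    f,cx,cy,o,M,fe=c; p=(np.atleast_2d(P)-o)@M; x,y,z=p[:,0],-p[:,1],-p[:,2]
    r=np.hypot(x,y)+1e-12; k=f*np.arctan2(r,z)/r if fe else f/z
    return np.c_[cx+k*x,cy+k*y]
def ray(c,uv):
    f,cx,cy,o,M,fe=c; d=(np.array(uv,float)-[cx,cy])/f; r=np.hypot(*d)+1e-12
    if fe: v=np.r_[d/r*np.sin(r),np.cos(r)]
    else: v=np.r_[d,1]
    v=M@(v*[1,-1,-1]); return o,v/np.linalg.norm(v)
def atz(c,uv,z):
    o,v=ray(c,uv); return o+v*(z-o[2])/v[2]
def tri(*l):
    A=np.zeros((3,3));b=np.zeros(3)
    for c,uv in l:
        o,v=ray(c,uv);K=np.eye(3)-np.outer(v,v);A+=K;b+=K@o
    p=np.linalg.solve(A,b); return p,[np.linalg.norm(np.cross(p-ray(c,u)[0],ray(c,u)[1])) for c,u in l]
def go(P,yaw=None):
    "tool-axis shift from current pose to TCP P (world); yaw: world angle of tool y"
    s=bot.observe(); Q=R.from_quat(s['orientation']); M=Q.as_matrix()
    y=np.arctan2(M[1,1],M[0,1])
    out=[np.round(Q.inv().apply(np.array(P)-s['tcp_pos']),1)]
    # desired: z down, tool y at yaw
    w=y if yaw is None else y+(yaw-y+np.pi/2)%np.pi-np.pi/2
    Y=np.array([np.cos(w),np.sin(w),0]);Z=np.array([0,0,-1.]);X=np.cross(Y,Z)
    D=R.from_matrix(np.c_[X,Y,Z]); out.append(np.round((Q.inv()*D).as_rotvec(),4))
    print('shift',*out,'yaw now',round(y,4),'t',s['t']); return out
def shot(n,name):
    s=bot.observe(); c=cam(n,s); im=eyes.get_image(n)[:,:,::-1].copy(); cv2.imwrite(f'pics/{name}.png',im)
    np.savez(f'pics/{name}.npz',pos=s['tcp_pos'],q=s['orientation']); return c,im
def old(name):
    d=np.load(f'pics/{name}.npz'); return cam('wrist',{'tcp_pos':d['pos'],'orientation':d['q']})
```

Run:
```python
from h import *
a,b=cam('scene'),cam('side')
for n,u,v in(('col top132',(193,202),(307,342)),('tank132',(339,231),(328,223)),('lidcap82',(461,240),(295,183))):
    p,e=tri((a,u),(b,v)); print(n,p.round(1),np.round(e,1),np.hypot(*p[:2]))
p=tri((a,(193,202)),(b,(307,342)))[0]; go(p*[1,1,0]+[0,0,250])
```

```text
col top132 [ 484.2 -290.4  126.8] [0.5 0.5] 564.6358231534376
tank132 [539.2  34.4 124.1] [0. 0.] 540.3419847150617
lidcap82 [472.4 283.7  78.5] [1.3 1.3] 551.1026824936388
shift [-560.8 -715.2    0. ] [-0.0013  0.0001  0.    ] yaw now 1.147 t 0.15
```

Run:
```python
from h import *
go([472,284,290])
```

```text
shift [-313.4 -196.6  -40.7] [-0.0013  0.0001  0.    ] yaw now 1.147 t 0.15
```

Units first: shifts go in units of 20 mm. So -313 mm is -15.65, -197 mm is -9.85.

Call:
drive_effector(plan=[-15.65,-9.85,-2.05,0,0,0,-15.65,-9.85,-2.05,0,0,0,-15.65,-9.85,-2.05,0,0,0,-15.65,-9.85,-2.05,0,0,0,-15.65,-9.85,-2.05,0,0,0,-15.65,-9.85,-2.05,0,0,0,-15.65,-9.85,-2.05,0,0,0,-15.65,-9.85,-2.05,0,0,0,-15.65,-9.85,-2.05,0,0,0,-15.65,-9.85,-2.05,0,0,0])

```text
t: 1.15
tcp_pos: [471.2, 284.5, 290.5]
orientation: [0.211, 0.978, 0.0, -0.0]
contact_force: [-0.2, -0.0, -0.3]
opening: 0.999
gripper_force: 0.0
```

Call:
drive_effector(plan=[0,0,0,0,0,0,0,0,0,0,0,0])

```text
t: 1.35
tcp_pos: [470.5, 285.7, 290.4]
orientation: [0.209, 0.978, 0.0, -0.0]
contact_force: [-0.6, -0.6, 0.1]
opening: 1.001
gripper_force: 0.0
```

Run:
```python
from h import *
print(bot.observe()['tcp_pos'],bot.observe()['qpos'])
c,im=shot('wrist','lid')
print(proj(c,[[472,284,82],[472,284,24]]))
```

```text
[470.53017092 285.72477541 290.42041701] [-0.70807052  0.32254532  0.10147323  1.76596538 -0.03757249  1.05544969
  0.55661777]
[[312.62292293 218.67987868]
 [312.62008817 206.71063228]]
```

View pics/lid.png

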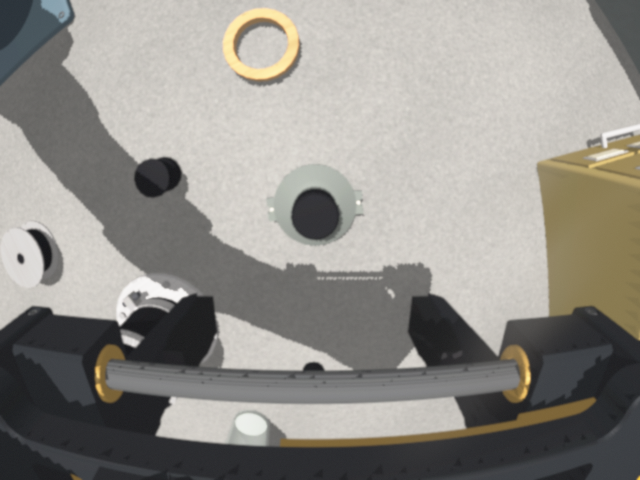

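Lid: cap top centred ≈(316,214), lugs with white dots at ≈(270,207) and (360,203). Refine numerically.

Run:
```python
from h import *
c=old('lid'); im=cv2.imread('pics/lid.png'); g=cv2.cvtColor(im,cv2.COLOR_BGR2GRAY)
m=((g<70)*255).astype('uint8'); m[:160]=0;m[260:]=0;m[:,:270]=0;m[:,370:]=0
n,l,st,ce=cv2.connectedComponentsWithStats(m); i=1+np.argmax(st[1:,4]); print('cap',ce[i],st[i])
for lo,hi in((262,280),(350,370)):
    sub=g[195:218,lo:hi]; ys,xs=np.where(sub>sub.max()-25); print(sub.max(),xs.mean()+lo,ys.mean()+195,len(xs))
    print(sub)
```

```text
cap [315.21829069 213.90092542] [ 292  189   47   50 1837]
247 271.1818181818182 209.1818181818182 11
[[215 216 217 215 210 204 202 203 206 208 208 206 198 188 183 182 181 182]
 [216 217 218 216 208 199 196 197 196 196 198 198 193 184 181 181 182 182]
 [216 216 218 214 203 191 186 185 185 185 186 188 187 182 181 181 181 181]
 [211 213 213 209 197 185 180 182 184 185 186 186 184 181 181 180 180 180]
 [208 209 208 204 195 187 185 186 188 189 188 186 183 180 180 179 180 180]
 [204 207 206 204 197 192 189 188 189 189 188 186 183 180 180 180 179 180]
 [206 207 207 206 200 192 191 189 189 190 189 186 181 179 180 180 179 180]
 [208 210 209 208 202 193 190 189 190 190 188 185 181 179 179 178 179 180]
 [208 210 212 211 204 196 191 191 189 189 187 184 180 179 178 179 179 179]
 [206 208 211 210 204 195 190 189 189 188 188 184 180 178 178 178 178 178]
 [206 208 209 208 204 197 193 192 190 188 188 184 180 177 178 178 178 178]
 [206 207 208 206 203 201 198 195 194 193 191 186 181 177 178 179 178 178]
 [208 207 206 204 203 204 203 203 211 217 213 198 184 178 177 176 177 178]
 [209 209 206 205 206 2
[... 2001 characters left out ...]
 205 206
  205 206]
 [163 162 162 162 165 171 179 185 188 187 187 186 186 192 198 203 204 204
  206 207]
 [162 162 162 162 165 172 179 185 187 187 187 187 188 193 198 202 201 202
  203 204]
 [162 162 162 161 165 171 179 183 182 183 183 184 186 192 198 199 202 201
  201 203]
 [160 161 160 160 162 164 169 169 167 167 167 168 173 184 194 199 201 201
  201 205]
 [161 160 161 160 157 152 147 144 142 139 143 150 155 169 187 196 200 202
  203 206]
 [160 161 159 156 151 146 143 143 142 144 153 164 162 168 183 198 203 203
  204 205]
 [160 159 158 155 150 158 168 172 175 178 186 192 189 188 196 204 206 206
  204 204]
 [160 158 157 154 155 171 185 192 196 199 203 206 204 205 206 209 209 208
  206 204]]
```

Run:
```python
from h import *
c=old('lid')
a=atz(c,(271.2,209.2),26);b=atz(c,(358,202),26)
print('lid ctr',(a+b)/2,np.linalg.norm(a-b),'yaw',np.arctan2(*(b-a)[1::-1]))
print('cap',atz(c,(315.2,213.9),82), atz(c,(316,214),82))
go([484,-290,290])
```

```text
lid ctr [471.1688966  286.65358639  26.        ] 95.56116547342747 yaw 1.2354308852835305
cap [468.7571017  288.11395538  82.        ] [469.15335158 288.76433092  82.        ]
shift [-2.475e+02 -5.197e+02  4.000e-01] [-0.0002 -0.0006 -0.    ] yaw now 1.1494 t 1.4
```

Run:
```python
from h import *
go([539,34,330])
```

```text
shift [-165.2 -201.6  -39.6] [-0.0002 -0.0006 -0.    ] yaw now 1.1494 t 1.4
```

Call:
drive_effector(plan=[-8.25,-10.1,-2,0,0,0,-8.25,-10.1,-2,0,0,0,-8.25,-10.1,-2,0,0,0,-8.25,-10.1,-2,0,0,0,-8.25,-10.1,-2,0,0,0,-8.25,-10.1,-2,0,0,0,-8.25,-10.1,-2,0,0,0,-8.25,-10.1,-2,0,0,0,-8.25,-10.1,-2,0,0,0], lines="1,2")

```text
t: 2.3
tcp_pos: [538.4, 35.1, 330.2]
```

Run:
```python
from h import *
c,im=shot('wrist','tank')
print(proj(c,[[539,34,132],[539,34,14]])); go([484,-290,290])
```

```text
[[312.78925385 220.18566143]
 [312.69339035 198.09558203]]
shift [ -82.7 -318.8   40.1] [ 0.0002 -0.0012  0.    ] yaw now 1.1509 t 2.35
```

View pics/tank.png

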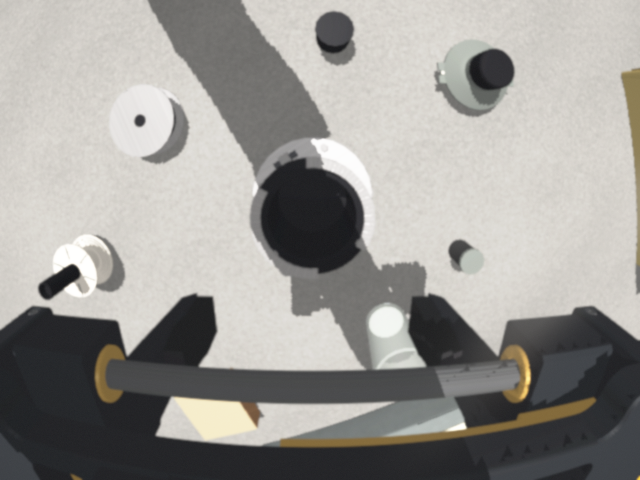

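Tank mouth ≈(312,215); collar details need an enlarged crop. The column is at lower-left (60,275), the lid upper-right.

Run:
```python
from h import *
c=old('tank')
im=cv2.imread('pics/tank.png')[125:285,235:390]
im=cv2.resize((255*(im/255.)**.6).astype('uint8'),None,fx=3.7,fy=3.7,interpolation=cv2.INTER_CUBIC); cv2.imwrite('pics/tankc.png',im)
```

```text
(no output)
```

View pics/tankc.png

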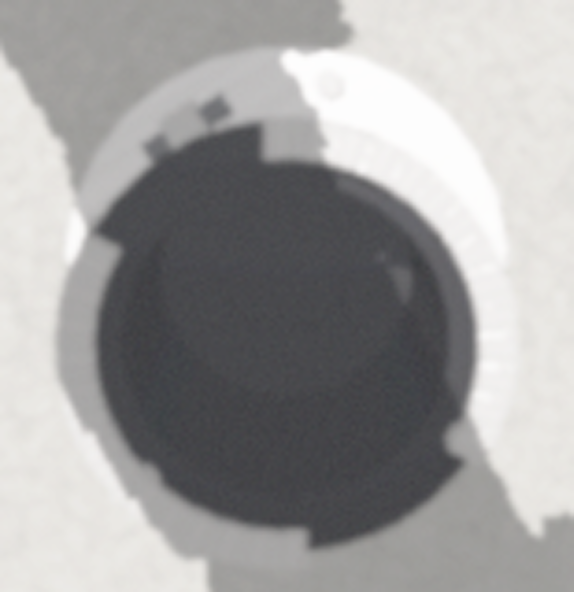

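Run:
```python
from h import *
from scipy.optimize import least_squares
c=old('tank')
W=lambda p,z=132:atz(c,((p[0]+.5)/3.7-.5+235,(p[1]+.5)/3.7-.5+125),z)[:2]
P=np.array([W(p) for p in[(99,340),(108,395),(150,465),(200,505),(250,522),(305,527),(120,248),(330,172),(475,330),(470,395),(265,162),(455,270)]])
r=least_squares(lambda k:np.hypot(*(P-k[:2]).T)-k[2],[539,34,48]);print('free',r.x,r.fun.round(1))
r=least_squares(lambda k:np.hypot(*(P-k[:2]).T)-48.5,[539,34]);print('fix',r.x)
C=r.x
for n,p in(('UL1o',(97,236)),('UL1i',(120,248)),('UL2o',(263,124)),('UL2i',(263,162)),('LR1i',(308,527)),('LR1o',(308,548)),('LR2o',(466,460)),('LR2i',(449,440))):
    d=W(p)-C;print(n,np.degrees(np.arctan2(d[1],d[0])).round(1),np.hypot(*d).round(1))
go([484,-290,290])
```

```text
free [537.85183895  33.81342567  46.81798004] [ 0.1 -0.3 -0.7 -0.2 -0.3  0.4  1.5 -1.3  0.4  0.8  0.2 -0.6]
fix [537.77452276  34.15579627]
UL1o -145.5 54.9
UL1i -145.9 48.5
UL2o 162.1 56.1
UL2i 163.3 46.9
LR1i -17.7 47.5
LR1o -18.3 53.3
LR2o 33.5 54.0
LR2i 36.0 47.3
shift [ -82.7 -318.8   40.1] [ 0.0002 -0.0012  0.    ] yaw now 1.1509 t 2.35
```

Call:
drive_effector(plan=[-4.15,-15.95,2,0,0,0,-4.15,-15.95,2,0,0,0,-4.15,-15.95,2,0,0,0,-4.15,-15.95,2,0,0,0,-4.15,-15.95,2,0,0,0,-4.15,-15.95,2,0,0,0,-4.15,-15.95,2,0,0,0,-4.15,-15.95,2,0,0,0,-4.15,-15.95,2,0,0,0,-4.15,-15.95,2,0,0,0], lines="1,2")

```text
t: 3.35
tcp_pos: [484.5, -290.3, 290.6]
```

Run:
```python
from h import *
print(bot.observe()['qpos'].round(2))
c,im=shot('wrist','col')
print(proj(c,[[484,-290,132],[484,-290,0]]))
im=im[120:320,220:420]; cv2.imwrite('pics/colc.png',cv2.resize((255*(im/255.)**.6).astype('uint8'),None,fx=3,fy=3))
```

```text
[ 0.15  0.36  0.4   1.74 -0.16  1.07  1.75]
[[313.57688475 229.33517777]
 [313.13385039 200.33199982]]
```

View pics/colc.png

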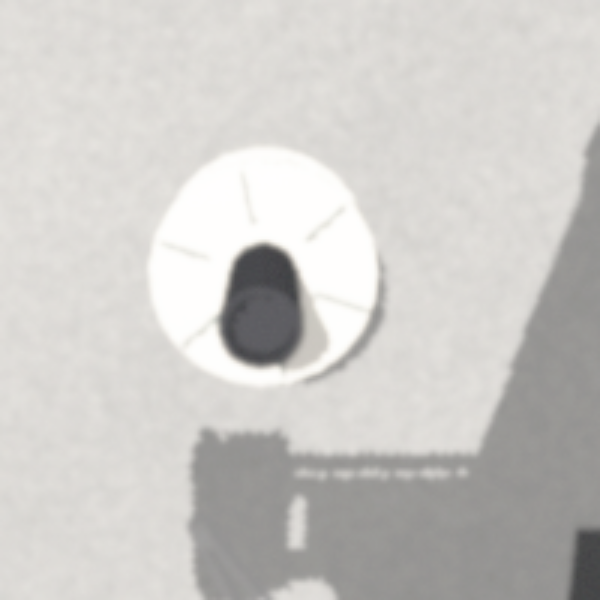

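Column top disc centre at full-frame ≈(306.8,228.5), reel top centre ≈(307.8,208.5).

Run:
```python
from h import *
c=old('col')
t=atz(c,(306.8,228.3),132); print(t,atz(c,(307.8,208.5),63))
o=c[3]; print([np.linalg.norm(atz(c,((x/3)+220,(265/3)+120),63)-atz(c,(307.8,208.5),63)) for x in(148,379)])
go([*t[:2],114],yaw=None)
```

```text
[ 480.94852054 -294.68863182  132.        ] [ 478.83466484 -293.68704497   63.        ]
[np.float64(38.38515251322153), np.float64(38.36297998690191)]
shift [  1.5  -5.6 176.7] [ 0.0011 -0.0001  0.    ] yaw now 1.1507 t 3.4
```

Call:
drive_effector(plan=[0.1,-0.25,4,0,0,0,0.1,-0.25,4,0,0,0,0.1,-0.25,6,0,0,0,0.1,-0.25,7.5,0,0,0,0.1,-0.25,8.25,0,0,0,0.1,-0.25,8.8,0,0,0,0.1,-0.25,8.8,0,0,0,0.1,-0.25,8.8,0,0,0])

```text
t: 4.2
tcp_pos: [480.4, -296.6, 115.8]
orientation: [0.21, 0.978, -0.0, 0.001]
contact_force: [0.4, 0.2, 0.6]
opening: 1.001
gripper_force: 0.0
```

Call:
drive_effector(plan=[0,0,0,0,0,0,0,0,0,0,0,0,0,0,0,0,0,0,0,0,0,0,0,0,0,0,0,0,0,0,0,0,0,0,0,0,0,0,0,0,0,0,0,0,0,0,0,0], jaw=0.2)

```text
t: 5.0
tcp_pos: [479.5, -296.4, 114.7]
orientation: [0.21, 0.978, 0.0, -0.0]
contact_force: [-0.0, 0.2, -0.3]
opening: 0.295
gripper_force: 0.1
```

Call:
drive_effector(plan=[0,0,0,0,0,0,0,0,0,0,0,0,0,0,0,0,0,0,0,0,0,0,0,0], jaw=0.0)

```text
t: 5.4
tcp_pos: [479.5, -296.4, 114.7]
orientation: [0.21, 0.978, 0.0, -0.0]
contact_force: [-0.7, -0.1, -1.0]
opening: 0.263
gripper_force: 29.9
```

Call:
drive_effector(plan=[0,0,-2,0,0,0,0,0,-4,0,0,0,0,0,-6,0,0,0,0,0,-8,0,0,0,0,0,-8.25,0,0,0,0,0,-8.25,0,0,0,0,0,-8.25,0,0,0])

```text
t: 6.1
tcp_pos: [478.8, -295.8, 278.3]
orientation: [0.21, 0.978, 0.0, -0.001]
contact_force: [-0.0, -0.7, -1.6]
opening: 0.262
gripper_force: 29.9
```

Run:
```python
from h import *
print(bot.observe()['opening']*88)
c,im=shot('wrist','held'); s=bot.observe()
im=im[120:480,120:520]; cv2.imwrite('pics/heldc.png',cv2.resize((255*(im/255.)**.6).astype('uint8'),None,fx=1.6,fy=1.6))
go([538.2,34.2,280])
```

```text
23.01248458915243
shift [ 81.4 325.2  -1.8] [ 0.0001 -0.0032  0.    ] yaw now 1.1472 t 6.15
```

View pics/heldc.png

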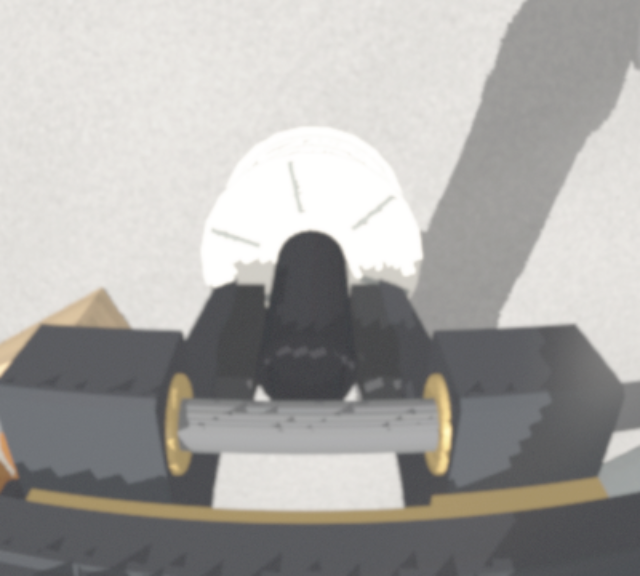

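Run:
```python
from h import *
c=old('held'); d=np.load('pics/held.npz'); Q=R.from_quat(d['q']).as_matrix()
P=np.array([[12,0,51],[38,0,51],[38,0,100],[0,38,51],[0,-38,51]])@Q.T+d['pos']
print((proj(c,P)-120)*1.6)
```

```text
[[311.16078463 224.50591559]
 [311.33153618 147.59097425]
 [310.6767199  121.76356297]
 [422.02578383 257.30370459]
 [199.90577387 257.23014909]]
```

Call:
drive_effector(plan=[4.05,16.25,0,0,0,0,4.05,16.25,0,0,0,0,4.05,16.25,0,0,0,0,4.05,16.25,0,0,0,0,4.05,16.25,0,0,0,0,4.05,16.25,0,0,0,0,4.05,16.25,0,0,0,0,4.05,16.25,0,0,0,0,4.05,16.25,0,0,0,0,4.05,16.25,0,0,0,0], lines="1,2")

```text
t: 7.15
tcp_pos: [538.7, 31.3, 278.8]
```

Call:
drive_effector(plan=[0,0,0,0,0,0], lines="1,2")

```text
t: 7.25
tcp_pos: [539.0, 31.2, 279.3]
```

Run:
```python
from h import *
o=[]
for n,(u,v) in(('scene',(339,200)),('side',(328,190))):
    c,im=shot(n,n+'1'); im=im[v-75:v+75,u-75:u+75]; o.append(cv2.resize((255*(im/255.)**.6).astype('uint8'),(400,400),interpolation=cv2.INTER_CUBIC))
cv2.imwrite('pics/pair1.png',np.hstack(o))
```

```text
(no output)
```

View pics/pair1.png

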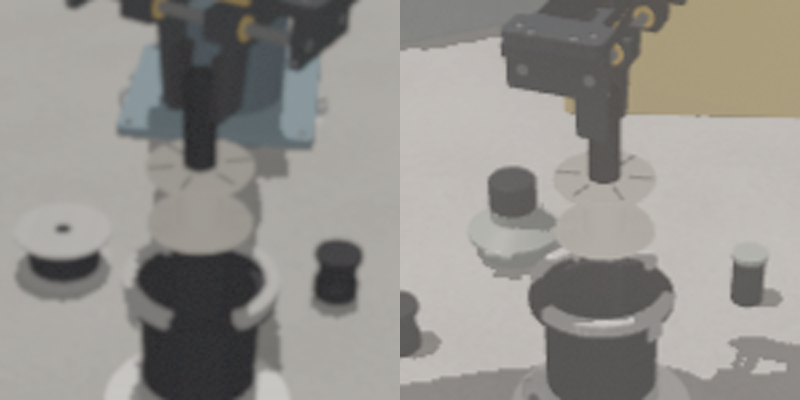

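Run:
```python
from h import *
for n,u0,tk,rl,rh in(('scene',339,201,201,201),('side',328,202,206,205.5)):
    c=cam(n); f=lambda x:(x+.5)/2.6667-.5+u0-75
    A=proj(c,[[538.2,34.2,132-5],[538.2,34.2,228],[538.2,34.2,180],[548.2,34.2,228],[538.2,44.2,228]])[:,0]
    print(n,'obs tank,reel hi, lo',f(tk),f(rh),f(rl),'pred for 538.2,34.2',A.round(1))
go([538.2,34.2,280])
```

```text
scene obs tank,reel hi, lo 339.0615554805565 339.0615554805565 339.0615554805565 pred for 538.2,34.2 [339.  340.4 339.7 339.7 345.8]
side obs tank,reel hi, lo 328.4365507931151 329.74903438707014 329.9365320433495 pred for 538.2,34.2 [327.5 327.7 327.6 332.8 327.3]
shift [ 1.9  1.8 -0.4] [-0.0004 -0.0001 -0.    ] yaw now 1.1448 t 7.35
```

To row units: 3.3 mm is 0.165, 1.3 mm is 0.065.

Call:
drive_effector(plan=[0.165,0.065,0,0,0,0,0.165,0.065,1,0,0,0,0.165,0.065,2,0,0,0,0.165,0.065,3,0,0,0,0.165,0.065,4,0,0,0,0.165,0.065,5,0,0,0,0.165,0.065,5.75,0,0,0,0.165,0.065,6.25,0,0,0,0.165,0.065,6.5,0,0,0,0.165,0.065,6.5,0,0,0])

```text
t: 8.35
tcp_pos: [536.7, 35.6, 149.5]
orientation: [0.21, 0.978, -0.0, -0.0]
contact_force: [0.1, -0.5, -0.1]
opening: 0.264
gripper_force: 29.9
```

Call:
drive_effector(plan=[0,0,0,0,0,0])

```text
t: 8.45
tcp_pos: [537.4, 35.7, 150.3]
orientation: [0.21, 0.978, 0.0, 0.0]
contact_force: [-1.0, 0.9, -1.0]
opening: 0.263
gripper_force: 29.9
```

```bash
python3 -c "
from h import *
go([536.5,33.8,128.7])"
```

```text
shift [ 0.  -2.1 21.6] [ 0.0006  0.0009 -0.    ] yaw now 1.1469 t 8.45
```

To row units: -1.5 mm is -0.075, 18 mm is 0.9.

Call:
drive_effector(plan=[0,-0.075,0.2,0,0,0,0,-0.075,0.4,0,0,0,0,-0.075,0.6,0,0,0,0,-0.075,0.75,0,0,0,0,-0.075,0.85,0,0,0,0,-0.075,0.9,0,0,0,0,-0.075,0.9,0,0,0])

```text
t: 9.15
tcp_pos: [536.2, 34.3, 131.6]
orientation: [0.21, 0.978, -0.0, -0.0]
contact_force: [0.1, -0.1, -1.3]
opening: 0.26
gripper_force: 29.9
```

To row units: 2 mm is 0.1, 1 mm is 0.05.

Call:
drive_effector(plan=[0,0,0.05,0,0,0,0,0,0.1,0,0,0,0,0,0.1,0,0,0])

```text
t: 9.45
tcp_pos: [536.2, 34.3, 129.7]
orientation: [0.21, 0.978, -0.0, -0.0]
contact_force: [-0.4, 0.4, -0.4]
opening: 0.259
gripper_force: 29.9
```

Call:
drive_effector(plan=[0,0,0.05,0,0,0,0,0,0.05,0,0,0])

```text
t: 9.65
tcp_pos: [536.3, 34.4, 128.7]
orientation: [0.21, 0.978, 0.0, 0.0]
contact_force: [0.6, 0.5, -1.5]
opening: 0.26
gripper_force: 29.9
```

To row units: 0.7 mm is 0.035.

Call:
drive_effector(plan=[0,0,0.035,0,0,0,0,0,0.035,0,0,0])

```text
t: 9.85
tcp_pos: [536.8, 34.3, 128.5]
orientation: [0.21, 0.978, 0.0, 0.001]
contact_force: [-0.2, 0.2, 4.6]
opening: 0.266
gripper_force: 29.8
```

Call:
drive_effector(plan=[0,0,0.035,0,0,0,0,0,0.035,0,0,0])

```text
t: 10.05
tcp_pos: [537.4, 34.3, 128.5]
orientation: [0.21, 0.978, 0.0, 0.001]
contact_force: [-1.8, 0.0, 10.0]
opening: 0.26
gripper_force: 29.8
```

Call:
drive_effector(plan=[0,0,0.035,0,0,0,0,0,0.035,0,0,0])

```text
t: 10.25
tcp_pos: [538.0, 34.4, 128.4]
orientation: [0.21, 0.978, 0.001, 0.002]
contact_force: [-1.6, 0.3, 14.5]
opening: 0.264
gripper_force: 29.9
```

To row units: -1.6 mm is -0.08.

Call:
drive_effector(plan=[0,0,-0.08,0,0,0,0,0,-0.08,0,0,0])

```text
t: 10.45
tcp_pos: [536.4, 34.4, 128.5]
orientation: [0.21, 0.978, 0.0, 0.0]
contact_force: [0.3, 1.1, 4.7]
opening: 0.264
gripper_force: 29.9
```

Call:
drive_effector(plan=[0,0,0,0,0,0,0,0,0,0,0,0,0,0,0,0,0,0,0,0,0,0,0,0,0,0,0,0,0,0], jaw=0.48)

```text
t: 10.95
tcp_pos: [536.2, 34.3, 128.1]
orientation: [0.21, 0.978, -0.0, -0.0]
contact_force: [-0.9, -0.5, 0.5]
opening: 0.481
gripper_force: 0.0
```

Call:
drive_effector(plan=[0,0,-0.75,0,0,0,0,0,-1.5,0,0,0,0,0,-3,0,0,0,0,0,-5,0,0,0,0,0,-7,0,0,0,0,0,-9,0,0,0,0,0,-10,0,0,0,0,0,-10,0,0,0,0,0,-10,0,0,0])

```text
t: 11.85
tcp_pos: [536.0, 34.3, 327.8]
orientation: [0.21, 0.978, 0.0, -0.0]
contact_force: [-0.7, -0.1, 0.0]
opening: 0.484
gripper_force: 0.0
```

Run:
```python
from h import *
c,im=shot('wrist','seat')
print(proj(c,[[538,34.3,146],[538,34.3,132],[538,34.3,77]]))
o=im[110:290,230:400]; cv2.imwrite('pics/seatc.png',cv2.resize((255*(o/255.)**.5).astype('uint8'),None,fx=3,fy=3,interpolation=cv2.INTER_CUBIC))
```

```text
[[314.59525129 225.20663299]
 [314.5132633  221.46223028]
 [314.2447843  209.26354899]]
```

View pics/seatc.png

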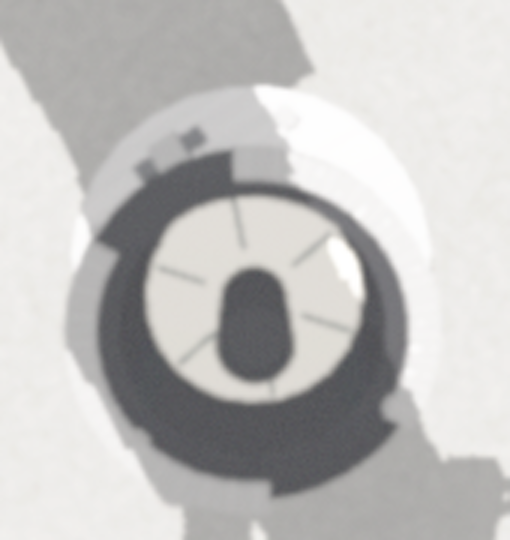

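Column stands centred: tube top at ≈(315,225) full-frame, predicted (314.6,225.2). Now the lid.

```bash
python3 -c "
from h import *
go([470.7,287.2,200])"
```

```text
shift [162.9 204.  127.1] [-0.001  -0.0015 -0.    ] yaw now 1.1472 t 11.9
```

Call:
drive_effector(plan=[2,2.55,0,0,0,0,4,5.1,0,0,0,0,6,7.65,1,0,0,0,8.15,10.2,3,0,0,0,8.15,10.2,6.35,0,0,0,8.15,10.2,6.35,0,0,0,8.15,10.2,6.35,0,0,0,8.15,10.2,6.35,0,0,0,8.15,10.2,6.35,0,0,0], jaw=1.0, lines="1,2")

```text
t: 12.8
tcp_pos: [472.7, 285.8, 202.0]
```

Run:
```python
from h import *
c,im=shot('wrist','lid2')
g=cv2.cvtColor(im,cv2.COLOR_BGR2GRAY)
print(proj(c,[[470.7,287.2,82],[470.7,287.2,26]]))
m=((g<70)*255).astype('uint8'); m[:160]=0;m[290:]=0;m[:,:240]=0;m[:,390:]=0
n,l,st,ce=cv2.connectedComponentsWithStats(m); i=1+np.argmax(st[1:,4]); print('cap',ce[i],st[i]); x,y,w,h=st[i,:4]
print(atz(c,(x+w/2-.5,y+h-w/2-.5),82))
b=cv2.inRange(g,225,255); n,l,st,ce=cv2.connectedComponentsWithStats(b); print([(ce[i].round(1),st[i,4]) for i in range(1,n) if 150<ce[i][1]<300 and 200<ce[i][0]<430 and 4<st[i,4]<80])
go([470.7,287.2,60])
```

```text
[[314.58719049 240.37692466]
 [314.26525924 221.79356339]]
cap [314.52347346 236.11567966] [ 284  203   62   66 3259]
[468.72305271 288.02241755  82.        ]
[(array([368.8, 218.2]), np.int32(19)), (array([259.1, 227.7]), np.int32(20))]
shift [  3.3   0.  142.7] [ 0.0012  0.002  -0.    ] yaw now 1.1444 t 12.85
```

To row units: 3 mm is 0.15, 141 mm is 7.05.

Call:
drive_effector(plan=[0.15,0,2,0,0,0,0.15,0,4,0,0,0,0.15,0,5.5,0,0,0,0.15,0,6.5,0,0,0,0.15,0,7,0,0,0,0.15,0,7.05,0,0,0,0.15,0,7.05,0,0,0])

```text
t: 13.55
tcp_pos: [470.2, 288.5, 61.6]
orientation: [0.211, 0.978, 0.001, 0.001]
contact_force: [0.9, -0.0, 0.6]
opening: 0.997
gripper_force: 0.0
```

Call:
drive_effector(plan=[0,0,0,0,0,0,0,0,0,0,0,0,0,0,0,0,0,0,0,0,0,0,0,0,0,0,0,0,0,0,0,0,0,0,0,0,0,0,0,0,0,0,0,0,0,0,0,0,0,0,0,0,0,0], jaw=0.0)

```text
t: 14.45
tcp_pos: [468.9, 288.6, 60.3]
orientation: [0.21, 0.978, 0.0, 0.0]
contact_force: [0.5, 0.5, 1.0]
opening: 0.513
gripper_force: 30.0
```

To row units: -60 mm is -3, -170 mm is -8.5.

Call:
drive_effector(plan=[0,0,-1,0,0,0,0,0,-3,0,0,0,0,0,-5,0,0,0,0,0,-7,0,0,0,0,0,-8.5,0,0,0,0,0,-8.5,0,0,0,0,0,-8.5,0,0,0])

```text
t: 15.15
tcp_pos: [468.6, 288.4, 230.1]
orientation: [0.21, 0.978, 0.0, 0.0]
contact_force: [-0.5, -0.2, -1.4]
opening: 0.513
gripper_force: 30.0
```

Run:
```python
from h import *
c=old('lid2');a=atz(c,(259.1,227.7),26);b=atz(c,(368.8,218.2),26);print((a+b)/2,np.linalg.norm(b-a),np.arctan2(*(b-a)[1::-1]))
go([538,34.3,230])
```

```text
[471.33287728 286.46292109  26.        ] 95.41980309818655 1.2352226418711085
shift [-1.677e+02 -2.032e+02  1.000e-01] [ 0.0003  0.0001 -0.    ] yaw now 1.147 t 15.15
```

To row units: -203 mm is -10.15, -195 mm is -9.75.

Call:
drive_effector(plan=[-1,-1.25,0,0,0,0.11,-2,-2.5,0,0,0,0.22,-3,-3.75,0,0,0,0.33,-4,-5,0,0,0,0.44,-5,-6.25,0,0,0,0.55,-6,-7.5,0,0,0,0.66,-7,-8.75,0,0,0,0.77,-8,-9.75,0,0,0,0.88,-8.4,-10.15,0,0,0,1,-8.4,-10.15,0,0,0,1.09], lines="1,3")

```text
t: 16.15
tcp_pos: [537.7, 31.5, 228.3]
orientation: [0.69, 0.724, -0.002, -0.0]
```

Call:
drive_effector(plan=[0,0,0,0,0,0,0,0,0,0,0,0,0,0,0,0,0,0])

```text
t: 16.45
tcp_pos: [538.0, 34.8, 229.5]
orientation: [0.686, 0.728, -0.001, -0.0]
contact_force: [-0.8, 0.2, -0.6]
opening: 0.514
gripper_force: 30.0
```

Run:
```python
from h import *
c,im=shot('wrist','held2')
o=[im]
cv2.imwrite('pics/q.png',im)
oo=[]
for n,(u,v) in(('scene',(339,195)),('side',(328,185))):
    c,im=shot(n,n+'2'); im=im[v-75:v+75,u-75:u+75]; oo.append(cv2.resize((255*(im/255.)**.6).astype('uint8'),(400,400),interpolation=cv2.INTER_CUBIC))
w=cv2.resize((255*(o[0][150:400,170:470]/255.)**.5).astype('uint8'),(240,200))
p=np.hstack(oo); q=np.zeros((200,800,3),'uint8'); q[:,:240]=w; cv2.imwrite('pics/trio.png',np.vstack([p,q]))
```

```text
(no output)
```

View pics/trio.png

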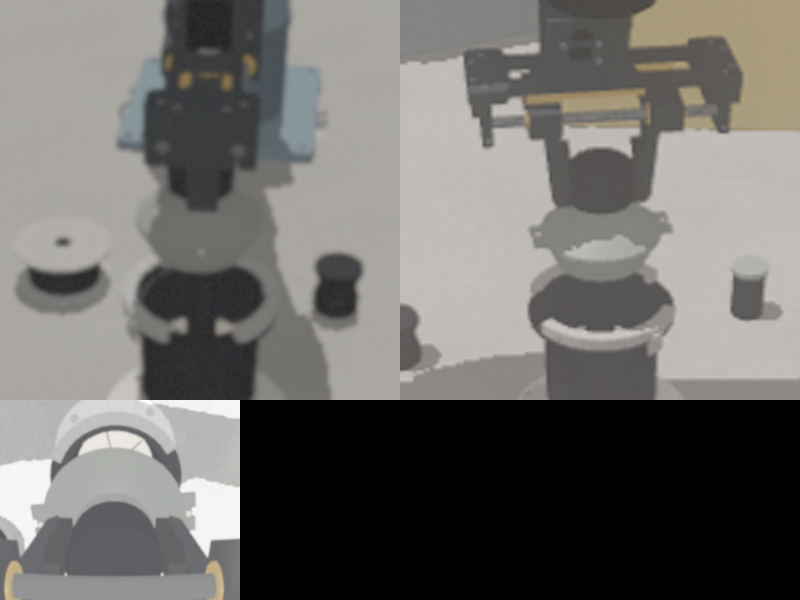

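Lid over the mouth, level; scene dot at crop (201,252) is centred between the gap ends (185–218); side lid centre ≈600.5 vs collar 602. Small correction, then lower.

Call:
drive_effector(plan=[0.085,0.025,0.25,0,0,0,0.085,0.025,0.75,0,0,0,0.085,0.025,1.25,0,0,0,0.085,0.025,1.75,0,0,0,0.085,0.025,2,0,0,0,0.085,0.025,2.2,0,0,0,0.085,0.025,2.4,0,0,0,0.085,0.025,2.4,0,0,0])

```text
t: 17.4
tcp_pos: [538.7, 36.1, 181.8]
orientation: [0.687, 0.727, -0.0, -0.0]
contact_force: [-0.0, 0.4, -1.4]
opening: 0.513
gripper_force: 30.0
```

Call:
drive_effector(plan=[0,0,0.15,0,0,0,0,0,0.3,0,0,0,0,0,0.45,0,0,0,0,0,0.45,0,0,0])

```text
t: 17.8
tcp_pos: [538.6, 36.2, 172.8]
orientation: [0.687, 0.727, -0.0, -0.0]
contact_force: [-0.4, 0.7, -1.0]
opening: 0.514
gripper_force: 30.0
```

To row units: 4 mm is 0.2, 2 mm is 0.1.

Call:
drive_effector(plan=[0,0,0.1,0,0,0,0,0,0.2,0,0,0,0,0,0.2,0,0,0])

```text
t: 18.1
tcp_pos: [538.8, 36.1, 169.0]
orientation: [0.687, 0.727, -0.0, -0.0]
contact_force: [-0.6, -0.2, -0.9]
opening: 0.512
gripper_force: 30.0
```

Call:
drive_effector(plan=[0,0,0.1,0,0,0,0,0,0.2,0,0,0,0,0,0.2,0,0,0])

```text
t: 18.4
tcp_pos: [538.7, 36.1, 164.9]
orientation: [0.687, 0.727, -0.0, -0.0]
contact_force: [0.2, 0.7, -0.7]
opening: 0.516
gripper_force: 30.0
```

Call:
drive_effector(plan=[0,0,0.1,0,0,0,0,0,0.15,0,0,0,0,0,0.15,0,0,0])

```text
t: 18.7
tcp_pos: [538.8, 36.1, 162.0]
orientation: [0.687, 0.727, -0.0, -0.0]
contact_force: [-0.5, 0.8, -1.2]
opening: 0.516
gripper_force: 30.0
```

Units first: shifts go in units of 20 mm. So 1 mm is 0.05.

Call:
drive_effector(plan=[0,0,0.05,0,0,0,0,0,0.05,0,0,0])

```text
t: 18.9
tcp_pos: [538.9, 36.2, 161.1]
orientation: [0.687, 0.727, -0.0, -0.0]
contact_force: [0.4, -0.1, 0.0]
opening: 0.513
gripper_force: 30.0
```

Call:
drive_effector(plan=[0,0,0.05,0,0,0,0,0,0.05,0,0,0])

```text
t: 19.1
tcp_pos: [539.0, 36.1, 160.4]
orientation: [0.687, 0.727, 0.0, 0.0]
contact_force: [0.7, -0.6, 1.2]
opening: 0.516
gripper_force: 30.0
```

Call:
drive_effector(plan=[0,0,0.035,0,0,0,0,0,0.035,0,0,0])

```text
t: 19.3
tcp_pos: [539.1, 36.1, 160.3]
orientation: [0.687, 0.727, 0.0, -0.0]
contact_force: [-2.5, -0.2, 7.7]
opening: 0.516
gripper_force: 30.0
```

To row units: 0.9 mm is 0.045, 0.8 mm is 0.04.

Call:
drive_effector(plan=[0,0.0075,0,0,0,0.08,0,0.015,0,0,0,0.17,-0.005,0.025,0,0,0,0.26,-0.005,0.03,0,0,0,0.35,-0.01,0.04,0,0,0,0.44,-0.01,0.045,0,0,0,0.52,-0.01,0.045,0,0,0,0.52,-0.01,0.045,0,0,0,0.52])

```text
t: 20.1
tcp_pos: [540.6, 36.0, 160.3]
orientation: [0.851, 0.526, 0.001, 0.0]
contact_force: [-0.7, 0.3, 5.3]
opening: 0.509
gripper_force: 30.0
```

Run:
```python
from h import *
c,im=shot('wrist','end'); print(bot.observe()['wrist_torque'])
a,b=[shot(n,n+'3')[1] for n in('scene','side')]
f=lambda im,u,v:cv2.resize((255*(im[v-55:v+55,u-65:u+65]/255.)**.6).astype('uint8'),(400,338),interpolation=cv2.INTER_CUBIC)
p=np.hstack([f(a,339,220),f(b,328,210)]); q=np.zeros((250,800,3),'uint8'); q[:,:400]=cv2.resize((255*(im[130:380,120:520]/255.)**.5).astype('uint8'),(400,250)); cv2.imwrite('pics/endp.png',np.vstack([p,q]))
```

```text
[ 0.03866153  0.41593917 -0.16951258]
```

View pics/endp.png

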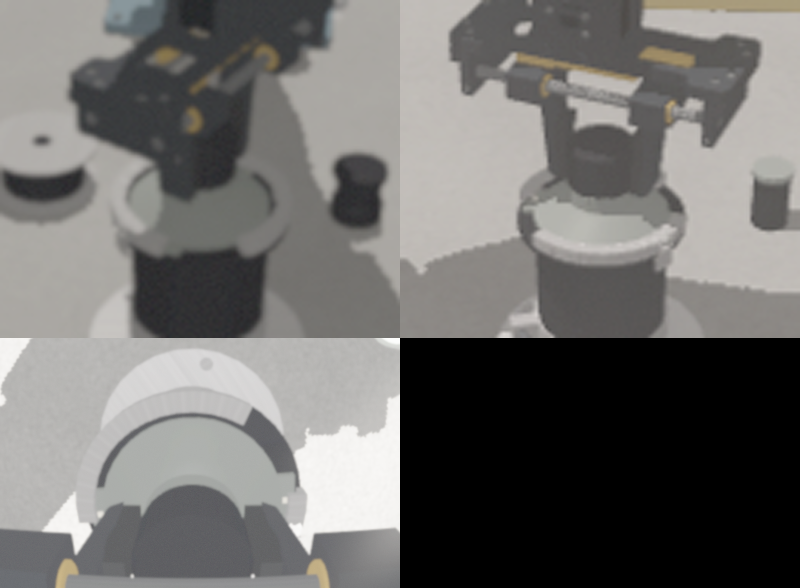

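Lid flat inside the collar; wrist view shows lug dots near full-frame (220,307) and (405,290). Check the turn numerically.

Run:
```python
from h import *
c=old('end'); g=cv2.imread('pics/end.png',0)
pts=[]
for u,v in((220,307),(405,290)):
    s=g[v-7:v+8,u-7:u+8].astype(int); m=cv2.GaussianBlur(s.astype('float32'),(0,0),1)-cv2.GaussianBlur(s.astype('float32'),(0,0),4)
    y,x=np.unravel_index(m.argmax(),m.shape); pts.append((u-7+x,v-7+y)); print(pts[-1],s[y,x])
a,b=[atz(c,p,126) for p in pts]; d=b-a; w=np.arctan2(d[1],d[0])
print((a+b)/2,np.linalg.norm(d),w,'turn deg',np.degrees(.145-w)); s=bot.observe(); print(s['gripper_force'],s['t'],s['contact_force'],go([0,0,0]))
```

```text
(np.int64(220), np.int64(306)) 208
(np.int64(404), np.int64(292)) 204
[538.15888467  32.00474499 126.        ] 94.87156293506413 -0.3788967968044309 turn deg 30.017075357316767
shift [-274.  -467.7  159.4] [ 0.0013 -0.0011  0.    ] yaw now -0.4634 t 20.25
30.00260353088379 20.25 [-0.61375266 -0.62554247  5.78863926] [array([-274. , -467.7,  159.4]), array([ 0.0013, -0.0011,  0.    ])]
```

Call:
drive_effector(plan=[0,0,0,0,0,0,0,0,0,0,0,0,0,0,0,0,0,0])

```text
t: 20.55
tcp_pos: [540.6, 36.0, 160.3]
orientation: [0.851, 0.526, 0.001, 0.0]
contact_force: [0.1, 0.2, 5.1]
opening: 0.515
gripper_force: 30.0
```

```bash
python3 -c "
from workcell import bot, eyes
print(bot.hand_in())"
```

```text
the job is handed in; nothing more can be done
None
```

The column stands in the tank's socket, set down and let go of, and the lid is seated flat and turned about 30° clockwise with the gripper still holding it; I handed the job in at 20.6 s, and no verdict was returned.

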